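Put the die case away heavy end down on the roll-out tray

TASK

Put the grey die case away: a heavy bronze die is packed in one end of it, and you cannot see which, so lift the case off the bench to tell by how it tilts or pulls. Then draw out the roll-out tray of the steel shelf, stand the case upright and free-standing on it with the heavy end down, and push the tray fully home with the case still standing. Do not drop the case or stand it on its light end even for a moment, do not knock over the tin that is already on the tray, and leave the other things on the bench where they lie.

Things in the scene. Friction and masses are not known exactly. Their poses are not given: they have to be found in the camera images.
- case: The die case: closed smooth grey plastic box, 180 mm long (x), 60 wide (y), 54 thick (z), lying flat within 35 degrees of the world y axis. Ends look alike, are flat and square: it stands on either. Origin: centre of its underside as it lies. About 0.73 kg; a 0.55 kg die sits 58 mm from the middle at the +x or -x end (drawn anew each time), so it balances about 40 mm off the middle.
- case_mid (a point): The middle of the die case (27 mm above its underside as it lies), axes as the case: x along its length, y across its 60 mm width, z up as it lies.
- rack: Stainless shelf on four legs, fixed at the robot's left. Origin: on the bench under the front face of the closed tray, mid-width. The tray draws out along its -x (about world -y); y runs across. Top shelf 290 mm wide, from 70 mm behind the origin, underside 229 mm, pans on it up to 335 mm high; legs at y = +-128 mm, from 75 mm back.
- tray (a joint): How far the roll-out tray is drawn out, in m: 0 fully home, 0.200 at the outer stop, along the rack's -x. Starts between 0 and 0.02. Stays where it is left; takes about 1.5 N to move slowly, 6 N per m/s more when quick.
- tray_handle (a point): Middle of the tray's bar handle: level round bar 10 mm thick, 120 mm long along the rack's y, 60 mm above the bench, its centre 38 mm in front of the tray's front face (33 mm clear gap behind it), open above and below. Moves with the tray. Axes as the rack.
- tray_floor (a point): Middle of the tray's free front part, on its floor, 30 mm above the bench, 85 mm behind the outer face of the front panel (6 mm thick, its top 75 mm above the bench). Moves with the tray; axes as the rack (x to the back). Tray inside: y +-104 mm, side and back rims 20 mm above the floor. Free for 70 mm to either side and 50 mm before and behind this point; the tin stands behind that.
- semolina: Round metal tin, 74 mm in diameter, 95 mm tall, 0.45 kg, standing loose at the back of the tray, 105 to 140 mm behind point tray_floor at the start. Origin: centre of its underside. It rides along with the tray.
- scissors: Kitchen scissors, 195 mm long, lying flat, 12 mm high, loose. Origin: near the pivot.
- scraper: Steel dough scraper with a wooden handle, 150 mm wide, 22 mm high, lying loose. Origin: under the handle's edge.
- stamp: Ravioli stamp: 62 mm square metal foot with a wooden knob, 67 mm tall, loose. Origin: centre of its underside.
- shaker: Steel flour shaker, 70 mm in diameter, 106 mm tall, loose. Origin: centre of its underside.
- cutter_tin: Flat square lidded tin, 124 mm square and 45 mm high, loose. Origin: centre of its underside.

How it is judged:
By the outcome, as a careful person would: the job done as asked, in the order asked, and still so for the second after the job is handed in, with the robot touching nothing.
It also fails if it takes over 72 s, if anything falls off the work surface, if the arm or the gripper's body presses on something with over 40 N, if the wrist force passes 120 N, or if a joint passes its speed limit or range.

ROBOT

A 7-joint arm with a two-finger parallel gripper is mounted at the origin on the work surface. World frame = base frame: x ahead of the robot, y to its left, z up, the work surface at z = 0. Lengths are in m, angles in rad, forces in N, time in s.
With the tool pointing down it reaches from about 0.4 to 0.85 m from the base axis. Payload 10.4 kg.
Tool frame: the origin (TCP) lies midway between the tips of the shut fingers; the grasp point (between the pads) lies 19 mm behind it; x points along the fingers, z is the direction in which the jaws open and shut, and the axes are right-handed (so a half turn about x gives the same grasp; the last joint's range is limited). The gripper opens to 85 mm and grips with 20 to 120 N. Pads are 22 mm wide; open, the fingers measure 114 mm over their backs; the gripper's body (76 mm by 85 mm) begins 54 mm behind the grasp point. The pads swing forward as they close: fully open they stand 13 mm farther back than shut.
Start: joints at [1.262, 0.332, -0.065, 1.46, 0.022, 1.35, -0.088], TCP at [0.176, -0.6, 0.231] pointing down, gripper open.
Joint ranges: [-2.6, 2.6], [-0.5, 2.12], [-1.47, 1.34], [0.16, 2.42], [-1.27, 4.41], [0.06, 2.06], [-2.6, 2.6]. Speed limits (rad/s): [2.22, 2.22, 2.79, 2.79, 3.14, 3.14, 3.14].

INTERFACE

Orientations are given as a unit quaternion [x, y, z, w].
In Python, from rig import arm, eyes, ticket gives the robot as it stands.
- The arm moves only by the tool arm_command, never from a script. Its argument "targets" is a list that holds one entry, the list of rows, each a list of 7 numbers: the shift along the tool's x, y, z in m, then the turn, a rotation vector about the tool's x, y, z in degrees, then the closure, from 0 (fully open) to 1 (shut). In form: [[[dx, dy, dz, ax, ay, az, fingers], ...]]. A call has 1 to 12 rows; each row is the pose to reach, as a shift and turn from the pose commanded when the call began, along the tool's axes at that moment; what a row does not reach only later rows make up. A row lasts 1/12 s, in which the tool goes at most 41.7 mm and 7.16 degrees, less where a joint would pass 70% of its speed; a pose out of reach is approached as far as the arm can. A call with a gripper value outside its range is refused whole. The fingers move at their own pace and stop on an object; "newtons" is the grip in N (left out, the last holds). Time passes only in rows, so rows that repeat a pose let the fingers close. It gives the time, the measured TCP pose, the force and the opening at its end, in the units of the state.
- arm.state(): the state, without advancing time (a new reading comes with each control period).
- eyes.grab_frame(name): name is "side" or "top"; returns a dict with "color" (420x560x3 uint8, red, green, blue), "z_map" (420x560 float32, m along the optical axis (not along the pixel's ray), 0 where there is no reading), "camera_matrix" (3x3 intrinsics, pixels), "k1" (the pictures are not rectified: a ray, as slopes to the right and down, at radius r is drawn at 1 + k1 r^2 times it, then the intrinsics apply), "R" (3x3) and "t" (3): a world point X has camera coordinates R X + t. Camera axes: x right, y down, z forward; pixel columns grow to the right and rows downward; lengths in m; the calibration is good to about 2 mm. A picture is of the moment at which its call begins.
- ticket.close_job(): hands the job in, once; it reports no verdict.
The state is a dict: "time_s": time; "q": joint angles; "dq": joint speeds; "joint_torque": joint torques, N m; "tcp_pos": TCP position; "eef_rot": TCP orientation; "force": force on the tool from outside, world axes, zero at the start; "ft_torque": the same for the moment, N m; "width": finger opening in m.
Only numpy, scipy, OpenCV 4.12 (cv2) and the standard library are available. Lean on these libraries where they do the work, as an engineer would, in place of code of your own. Each camera call takes 0.05 s, during which the arm holds its last target. There are 200 camera calls.

## Working session

There is one attempt and no reset: what is moved stays moved. The work goes in short steps, Python scripts to look and compute and a tool call to move; the robot and the scene stay as the last step left them, time stands still between calls to the robot, and variables do not carry over. Pictures are saved under pics/ and viewed, about 8 in all and at most 12, crops included, and the job is handed in when it is done.

Besides the shell and the picture viewer there is one more tool, called after "Emit:" in YAML: its name, and indented under it one key for each argument. arm_command: Moves the arm, as the interface text tells. Its arguments: {"type":"object","properties":{"targets":{"type":"array"},"newtons":{"type":"number"}},"required":["targets"]}

```bash
mkdir -p pics; ls; cat > h.py <<'E'
import numpy as np, cv2
from rig import arm, eyes, ticket
from scipy.spatial.transform import Rotation as Ro
def cloud(f):
    z=f["z_map"]; K=f["camera_matrix"]; h,w=z.shape
    u,v=np.meshgrid(np.arange(w),np.arange(h))
    d=np.stack([(u-K[0,2])/K[0,0],(v-K[1,2])/K[1,1]],-1)
    s=d.copy()
    for _ in range(10): s=d/(1+f["k1"]*(s**2).sum(-1,keepdims=True))
    P=np.concatenate([s*z[...,None],z[...,None]],-1)
    P=(P-f["t"])@f["R"]; P[z==0]=np.nan
    return P
def save(f,n): cv2.imwrite("pics/"+n,f["color"][...,::-1])
E
python3 - <<'E'
from h import *
for n in("top","side"):
    f=eyes.grab_frame(n); save(f,n+"0.png"); np.savez(n+"0.npz",**f)
    print(n,f["k1"],f["camera_matrix"].tolist(),-f["R"].T@f["t"],f["R"].tolist())
print(arm.state())
E
```

```text
pics
top -0.1109231077552794 [[388.7979265559712, 0.0, 273.35767063201797], [0.0, 388.7979265559712, 205.56295668734353], [0.0, 0.0, 1.0]] [0.32516115 0.04760713 1.2218431 ] [[0.0037077081328521122, -0.9999847040505992, -0.004104213108142406], [-0.982531459244173, -0.0028792953852764427, -0.18607428960928551], [0.1860596261845044, 0.00472242765109122, -0.9825271060796046]]
side -0.08949595453730756 [[404.0475911724764, 0.0, 285.952274147768], [0.0, 404.0475911724764, 208.5615337323116], [0.0, 0.0, 1.0]] [-0.30848268  0.49142704  0.98863371] [[-0.4333953696520773, -0.901126828719378, 0.01178525037053057], [-0.6152807175617727, 0.28631245199546596, -0.7344758800866195], [0.6584816566623624, -0.32556968285530047, -0.6785324527571914]]
{'time_s': 0.1, 'q': array([ 1.26239125,  0.33278251, -0.06467196,  1.4608676 ,  0.02162781,
        1.3499241 , -0.08847351]), 'dq': array([ 3.14648500e-05, -1.57647800e-03,  1.81848366e-03, -4.56729929e-04,
        2.63029836e-04,  1.28535421e-03,  1.07118029e-03]), 'joint_torque': array([ 1.06359934e-03, -6.26746774e+01,  4.91721975e-02, -3.92431605e+01,
        1.64540496e-02,  6.81300779e-03,  6.35441165e-05]), 'tcp_pos': array([ 0.17607938, -0.59932231,  0.23060688]), 'eef_rot': array([ 0.42393208,  0.56650035, -0.42344343,  0.56573369]), 'force': array([ 0.44190031, -0.15459351, -0.46011793]), 'ft_torque': array([-0.01542155,  0.03895717,  0.01602764]), 'width': 0.08561055021276891}
```

View pics/top0.png

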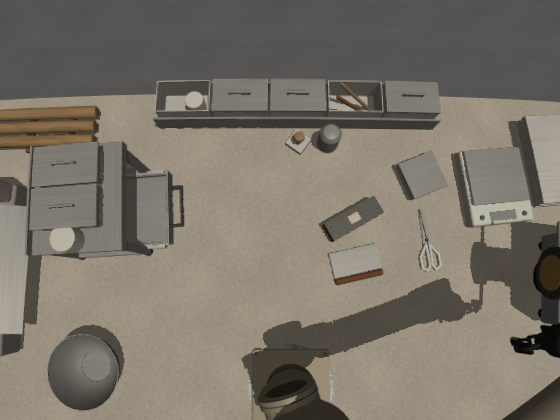

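View pics/side0.png

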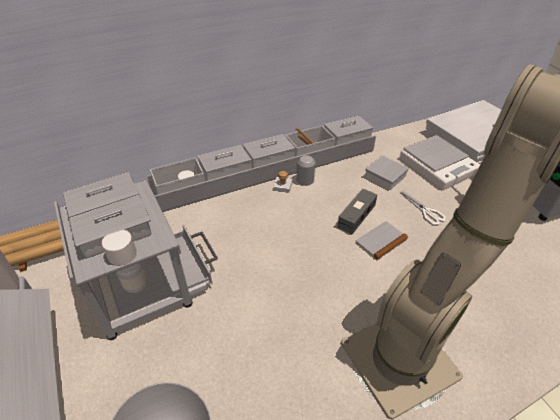

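The top view shows the case (dark with a label, about 352,218), the tray's handle bar (about 178,206), and the rack at the left. The scraper is at (357,263), scissors at (428,240), cutter tin at (422,176). The side view shows the tin under the shelf at about (132,275).

```bash
python3 - <<'E'
from h import *
f=dict(np.load("top0.npz")); P=cloud(f)
def box(u0,u1,v0,v1,z0,z1):
    Q=P[v0:v1,u0:u1].reshape(-1,3); return Q[(Q[:,2]>z0)&(Q[:,2]<z1)]
c=box(310,395,190,246,0.044,0.066)
print("case n",len(c),c.mean(0),np.median(c[:,2]))
r=cv2.minAreaRect((c[:,:2]*1000).astype(np.float32)); print(r, cv2.boxPoints(r).round())
h=box(171,190,180,232,0.04,0.08)
print("handle",len(h),np.median(h,0),h.min(0),h.max(0))
hb=h[h[:,1]<h[:,1].min()+.012]; print("bar",len(hb),np.polyfit(hb[:,0],hb[:,1],1),hb.mean(0),hb[:,0].min(),hb[:,0].max())
# tray front panel top z~.075
p=box(150,176,165,250,0.062,0.09)
print("panel",len(p),p.min(0),p.max(0)); 
r=cv2.minAreaRect((p[:,:2]*1000).astype(np.float32)); print(r)
fl=box(125,172,165,250,0.02,0.04); print("floor",len(fl),fl.min(0),fl.max(0),np.median(fl,0))
s=box(100,130,135,260,0.215,0.25); print("shelf",s.min(0),s.max(0)); e=s
rr=cv2.minAreaRect((s[:,:2]*1000).astype(np.float32)); print(rr)
for n,b in dict(scr=(325,390,240,290,.008,.04),cut=(390,450,145,205,.03,.06),shk=(315,345,118,156,.08,.13),stamp=(283,315,125,156,.03,.08)).items():
    q=box(*b); print(n,q.min(0).round(3),q.max(0).round(3))
R=Ro.from_quat(arm.state()["eef_rot"]).as_matrix(); print(R.round(3))
g=f["color"][150:260,110:200,::-1]; g2=f["color"][185:290,310:400,::-1]
cv2.imwrite("pics/crop.png",np.hstack([cv2.resize(g,(360,440)),cv2.resize(g2,(360,440))]))
E
```

```text
case n 1144 [ 0.50944334 -0.19170624  0.05445413] 0.054493033031918804
((510.62213134765625, -193.4593048095703), (60.898231506347656, 181.4946746826172), 29.79367446899414) [[ 439. -130.]
 [ 529. -287.]
 [ 582. -257.]
 [ 492. -100.]]
handle 226 [0.54089596 0.33857512 0.06351359] [0.46750307 0.32656029 0.04001684] [0.60849271 0.37510794 0.07112732]
bar 110 [0.04181881 0.31172154] [0.53400327 0.33405291 0.06369473] 0.4804886160515577 0.6070974019901132
panel 259 [0.42904635 0.34993029 0.06212816] [0.65508861 0.3856953  0.08027807]
((542.701904296875, 365.6117248535156), (226.44053649902344, 26.47669792175293), 4.387150287628174)
floor 2766 [0.41207386 0.37026361 0.02020277] [0.67086435 0.5279049  0.03999512] [0.53582176 0.4535851  0.03037224]
shelf [0.39329617 0.43261215 0.21529849] [0.68338345 0.45781622 0.24990909]
((538.3090209960938, 445.68585205078125), (290.8656005859375, 7.123895168304443), 4.026232719421387)
scr [ 0.309 -0.299  0.008] [ 0.445 -0.12   0.033]
cut [ 0.574 -0.5    0.031] [ 0.729 -0.343  0.052]
shk [ 0.734 -0.168  0.08 ] [ 0.822 -0.077  0.108]
stamp [ 0.752 -0.078  0.03 ] [ 0.819 -0.008  0.071]
[[-0.     0.959  0.282]
 [ 0.001  0.282 -0.959]
 [-1.    -0.    -0.001]]
```

View pics/crop.png

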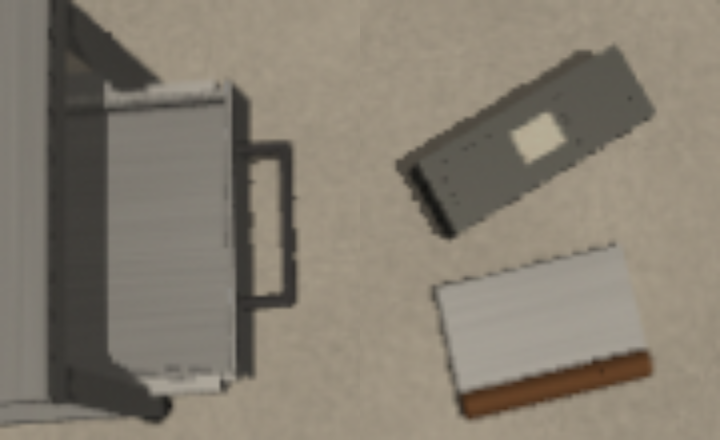

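The crop confirms the handle bar (top image u≈178–182) and the case's outline. Heights match: case top 54 mm, bar about 64 mm, floor 30 mm. I'll go above the case.

```bash
cat >> h.py <<'E'
def frame(a,jaw):  # tool x dir, jaw dir
    a=np.array(a,float);a/=np.linalg.norm(a);j=np.array(jaw,float);j-=a*(a@j);j/=np.linalg.norm(j)
    return np.stack([a,np.cross(j,a),j],1)
def rel(p,R,p0=None,R0=None):
    s=arm.state()
    if p0 is None: p0=s["tcp_pos"]
    if R0 is None: R0=Ro.from_quat(s["eef_rot"]).as_matrix()
    print("shift",(R0.T@(np.array(p)-p0)).round(4),"rv",np.degrees(Ro.from_matrix(R0.T@R).as_rotvec()).round(2))
def st():
    s=arm.state();R=Ro.from_quat(s["eef_rot"]).as_matrix()
    print("t",round(s["time_s"],2),"tcp",s["tcp_pos"].round(4),"F",s["force"].round(1),"M",s["ft_torque"].round(3),"w",round(s["width"],4));print("q",s["q"].round(3));print(R.round(3).tolist())
E
python3 -c "
from h import *
rel([.51,-.193,.16],frame([0,0,-1],[.867,.497,0]))"
```

```text
shift [ 0.0709  0.4349 -0.2956] rv [-1.0345e+02 -6.0000e-02 -6.0000e-02]
```

Emit:
arm_command:
  targets:
    - [[0.03,0.435,-0.296,-103.4,0,0,0],[0.03,0.435,-0.296,-103.4,0,0,0],[0.03,0.435,-0.296,-103.4,0,0,0],[0.03,0.435,-0.296,-103.4,0,0,0],[0.03,0.435,-0.296,-103.4,0,0,0],[0.03,0.435,-0.296,-103.4,0,0,0],[0.03,0.435,-0.296,-103.4,0,0,0],[0.03,0.435,-0.296,-103.4,0,0,0],[0.03,0.435,-0.296,-103.4,0,0,0],[0.03,0.435,-0.296,-103.4,0,0,0],[0.03,0.435,-0.296,-103.4,0,0,0],[0.03,0.435,-0.296,-103.4,0,0,0]]

```text
time_s: 1.1
tcp_pos: [0.4938, -0.2121, 0.2027]
eef_rot: [-0.078, 0.703, 0.078, 0.703]
force: [0.8, -1.6, -0.1]
width: 0.0856
```

```bash
python3 -c "
from h import *
st();rel([.51,-.193,.11],frame([0,0,-1],[.867,.497,0]))"
```

```text
t 1.1 tcp [ 0.4938 -0.2121  0.2027] F [ 0.8 -1.6 -0.1] M [-0.036 -0.068  0.076] w 0.0856
q [ 0.811  0.202 -0.551  1.709  0.111  1.261  0.456]
[[-0.0, -0.219, 0.976], [-0.0, 0.976, 0.219], [-1.0, -0.0, -0.0]]
shift [0.0927 0.0151 0.02  ] rv [-1.717e+01 -1.000e-02  1.000e-02]
```

Emit:
arm_command:
  targets:
    - [[0.06,0.015,0.02,-17.2,0,0,0],[0.1,0.015,0.02,-17.2,0,0,0],[0.12,0.015,0.02,-17.2,0,0,0],[0.145,0.015,0.02,-17.2,0,0,0],[0.17,0.015,0.02,-17.2,0,0,0],[0.189,0.015,0.02,-17.2,0,0,0],[0.189,0.015,0.02,-17.2,0,0,0],[0.189,0.015,0.02,-17.2,0,0,1],[0.189,0.015,0.02,-17.2,0,0,1],[0.189,0.015,0.02,-17.2,0,0,1],[0.189,0.015,0.02,-17.2,0,0,1],[0.189,0.015,0.02,-17.2,0,0,1]]
  newtons: 60

```text
time_s: 2.1
tcp_pos: [0.5108, -0.1951, 0.0157]
eef_rot: [-0.181, 0.683, 0.18, 0.685]
force: [0.8, 1.9, 7.2]
width: 0.0595
```

```bash
python3 -c "
from h import *
st()"
```

```text
t 2.1 tcp [ 0.5108 -0.1951  0.0157] F [0.8 1.9 7.2] M [0.351 0.081 0.006] w 0.0595
q [ 0.744  0.446 -0.546  1.859  0.288  0.912  0.579]
[[0.003, -0.493, 0.87], [-0.001, 0.87, 0.493], [-1.0, -0.003, 0.002]]
```

Emit:
arm_command:
  targets:
    - [[-0.005,0,0,0,0,0,1],[-0.015,0,0,0,0,0,1],[-0.03,0,0,0,0,0,1],[-0.045,0,0,0,0,0,1],[-0.06,0,0,0,0,0,1],[-0.06,0,0,0,0,0,1],[-0.06,0,0,0,0,0,1],[-0.06,0,0,0,0,0,1]]

```text
time_s: 2.77
tcp_pos: [0.5085, -0.195, 0.0731]
eef_rot: [-0.18, 0.684, 0.18, 0.683]
force: [-0.1, -0.7, -6.8]
width: 0.0594
```

```bash
python3 - <<'E'
from h import *
st()
R=Ro.from_quat(arm.state()["eef_rot"]).as_matrix()
print("M in tool",R.T@arm.state()["ft_torque"])
f=eyes.grab_frame("side"); save(f,"side1.png"); P=cloud(f)
f2=eyes.grab_frame("top"); P2=cloud(f2)
d=np.array([.497,-.867])
for Q in (P,P2):
    Q=Q.reshape(-1,3); Q=Q[np.isfinite(Q).all(1)]
    r=Q[:,:2]-[.511,-.195]; s=r@d; t=r@[.867,.497]
    for lo,hi in((-.09,-.05),(.05,.09)):
        m=(s>lo)&(s<hi)&(abs(t)<.027)&(Q[:,2]>.02)&(Q[:,2]<.2); print(lo,m.sum(),np.percentile(Q[m,2],[50,90]) if m.sum() else 0)
cv2.imwrite("pics/s1c.png",cv2.resize(f["color"][120:280,280:480,::-1],(600,480)))
E
```

```text
t 2.77 tcp [ 0.5085 -0.195   0.0731] F [-0.1 -0.7 -6.8] M [ 0.271  0.123 -0.046] w 0.0594
q [ 0.773  0.364 -0.574  1.824  0.229  1.021  0.623]
[[-0.001, -0.493, 0.87], [0.0, 0.87, 0.493], [-1.0, 0.001, -0.001]]
M in tool [ 0.04610067 -0.0261926   0.29610299]
-0.09 141 [0.11264818 0.11514196]
0.05 7 [0.11303954 0.11442856]
-0.09 256 [0.11211097 0.11480149]
0.05 0 0
```

View pics/s1c.png

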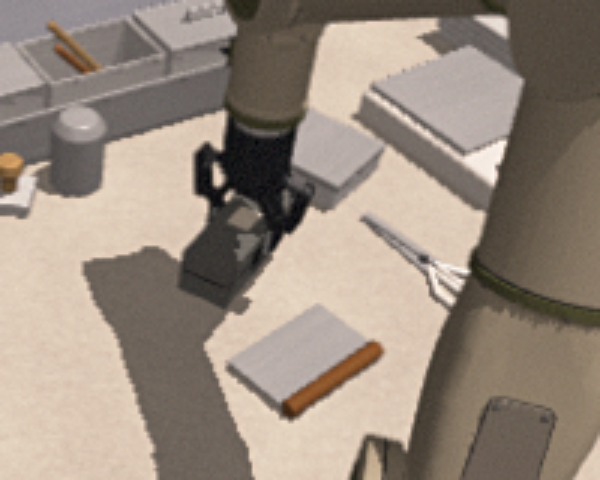

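The crop shows the case (about 225,255) hanging level off the bench, gripped at mid-length. The moment about the jaw axis is +0.296 N m with 6.8 N down, which puts the centre of mass about 41 mm toward (+.497,-.867). So the heavy end is the -y end, farther from the rack. Next I check the kinematic model so I can plan reachable leans.

```bash
cat > kin.py <<'E'
from h import *
from itertools import product
from scipy.optimize import least_squares
D=[([1.262,.332,-.065,1.46,.022,1.35,-.088],[.176,-.5995,.231],[[0,.959,.282],[.001,.282,-.959],[-1,0,-.001]]),
([.811,.202,-.551,1.709,.111,1.261,.456],[.4938,-.2121,.2027],[[0,-.219,.976],[0,.976,.219],[-1,0,0]]),
([.744,.446,-.546,1.859,.288,.912,.579],[.5108,-.1951,.0157],[[.003,-.493,.87],[-.001,.87,.493],[-1,-.003,.002]]),
([.773,.364,-.574,1.824,.229,1.021,.623],[.5085,-.195,.0731],[[-.001,-.493,.87],[0,.87,.493],[-1,.001,-.001]])]
def ch(q,s):
    Rs=[];R=np.eye(3)
    for i,(a,sg) in enumerate(zip("zyzyzyz",s)):
        R=R@Ro.from_euler(a,sg*q[i]).as_matrix(); Rs.append(R)
    return Rs
if __name__=="__main__":
    best=[]
    for s in product([1,-1],repeat=7):
        # end offset C constant: R_meas = R7 C
        Cs=[ch(q,s)[-1].T@np.array(R) for q,_,R in D]
        best.append((sum(np.abs(c-Cs[0]).sum() for c in Cs),s,Cs[0].round(2).tolist()))
    best.sort(key=lambda b:b[0])
    for b in best[:4]: print(b)
    s=best[0][1]
    # p = h z + R2 v1 + R4 v2 + R6 v3(z), linear; v1,v2 have x,z
    A=[];B=[]
    for q,p,_ in D:
        r=ch(q,s); A.append(np.stack([[0,0,1],r[1][:,2],r[3][:,2],r[5][:,2]],1)); B+=p
    A=np.vstack(A); x,res,rk,sv=np.linalg.lstsq(A,np.array(B),rcond=None); print(x,res,sv,(A@x-B).round(4))
E
python3 kin.py
```

```text
(np.float64(0.02139672102924821), (-1, 1, -1, 1, -1, 1, -1), [[0.0, -0.0, -1.0], [0.0, 1.0, -0.0], [1.0, -0.0, 0.0]])
(np.float64(0.03912201632771595), (-1, -1, -1, -1, -1, -1, -1), [[0.0, -0.0, -1.0], [0.0, 1.0, -0.0], [1.0, 0.0, 0.0]])
(np.float64(4.326835907124002), (-1, 1, -1, -1, 1, -1, -1), [[-0.61, 0.01, -0.79], [0.05, 1.0, -0.02], [0.79, -0.06, -0.61]])
(np.float64(4.334130288568516), (-1, -1, -1, 1, 1, 1, -1), [[0.61, 0.01, -0.79], [-0.05, 1.0, -0.02], [0.79, 0.06, 0.61]])
[-1.94776077  0.60517293  0.43202088 -1.68816282] [0.00366449] [3.50655360e+00 1.89899075e+00 3.12908584e-01 2.05151641e-03] [ 0.0386  0.02   -0.013  -0.0108  0.0291 -0.0009  0.0182 -0.0016  0.0072
  0.0137  0.0048  0.0067]
```

Emit:
arm_command:
  targets:
    - [[-0.04,0,0,0,0,0,1],[-0.08,0,0,0,0,5,1],[-0.12,0,0,0,0,10,1],[-0.15,0,0,0,0,15,1],[-0.15,0,0,0,0,20,1],[-0.15,0,0,0,0,25,1],[-0.15,0,0,0,0,30,1],[-0.15,0,0,0,0,35,1],[-0.15,0,0,0,0,40,1],[-0.15,0,0,0,0,45,1],[-0.15,0,0,0,0,45,1]]
  newtons: 90

```text
time_s: 3.78
tcp_pos: [0.5084, -0.1969, 0.2188]
eef_rot: [0.1, 0.702, 0.429, 0.56]
force: [0.1, -0.9, -9.9]
width: 0.0592
```

```bash
cat > fit.py <<'E'
from kin import *
S=(-1,1,-1,1,-1,1,-1)
s=arm.state(); 
import json,os
L=json.load(open("log.json")) if os.path.exists("log.json") else [[list(q),p] for q,p,_ in D]
L.append([s["q"].tolist(),s["tcp_pos"].tolist()]); json.dump(L,open("log.json","w"))
A=[];B=[]
for q,p in L:
    r=ch(q,S); A.append(np.stack([[0,0,1],r[0][:,0],r[1][:,2],r[2][:,0],r[3][:,2],r[4][:,0],r[5][:,2],r[5][:,0]],1)); B+=p
A=np.vstack(A);B=np.array(B)
x0=np.array([.3,0,.4,0,.4,0,.3,0]);lam=1e-3
x=x0+np.linalg.lstsq(np.vstack([A,lam*np.eye(8)]),np.r_[B-A@x0,np.zeros(8)],rcond=None)[0]
print(x.round(4),(A@x-B).round(4)); np.save("kin.npy",x)
E
python3 -c "
from h import *
st()"; python3 fit.py
```

```text
t 3.78 tcp [ 0.5084 -0.1969  0.2188] F [ 0.1 -0.9 -9.9] M [-1.609 -0.804  0.056] w 0.0592
q [ 0.849  0.749 -0.569  1.169 -0.151  1.918  0.792]
[[-0.352, -0.34, 0.872], [0.62, 0.613, 0.49], [-0.701, 0.713, -0.005]]
[ 0.2277  0.0696  0.4494 -0.0353  0.4525  0.001   0.3439  0.0039] [ 0.0375  0.0175 -0.0108 -0.0022  0.0051 -0.0113  0.0049 -0.0018  0.0098
  0.0011 -0.0008  0.0035  0.0046 -0.0016  0.0088]
```

```bash
python3 - <<'E'
s=open("fit.py").read()
s=s.replace("r[5][:,0]],1)","r[5][:,0],r[1][:,1],r[3][:,1],r[5][:,1]],1)").replace("np.eye(8)","np.eye(11)").replace("np.zeros(8)","np.zeros(11)").replace(".3,0])",".3,0,0,0,0])").replace("L.append","if not np.allclose(L[-1][0],s['q']): L.append")
open("fit.py","w").write(s)
E
python3 fit.py
```

```text
[ 2.594e-01 -3.000e-04  4.463e-01 -2.200e-03  4.970e-01  6.000e-04
  3.415e-01  4.000e-03 -2.270e-02 -9.000e-03 -1.450e-02] [ 0.      0.      0.     -0.     -0.0001  0.      0.     -0.0001 -0.
 -0.      0.0002  0.     -0.      0.     -0.    ]
```

```bash
cat > ik.py <<'E'
from kin import *
x=np.load("kin.npy"); S=(-1,1,-1,1,-1,1,-1)
C=np.array([[0,0,-1],[0,1,0],[1,0,0.]])
lo=np.array([-2.6,-.5,-1.47,.16,-1.27,.06,-2.6])+.03; hi=np.array([2.6,2.12,1.34,2.42,4.41,2.06,2.6])-.03
def fk(q):
    r=ch(q,S); return np.stack([[0,0,1],r[0][:,0],r[1][:,2],r[2][:,0],r[3][:,2],r[4][:,0],r[5][:,2],r[5][:,0],r[1][:,1],r[3][:,1],r[5][:,1]],1)@x, r[-1]@C
def ik(p,R,q0):
    def f(q):
        P,Q=fk(q); return np.r_[(P-p)*10,Ro.from_matrix(Q.T@R).as_rotvec()*3,(q-q0)*.003]
    s=least_squares(f,np.clip(q0,lo,hi),bounds=(lo,hi)); P,Q=fk(s.x)
    return s.x,np.linalg.norm(P-p)*1e3,np.degrees(np.linalg.norm(Ro.from_matrix(Q.T@R).as_rotvec()))
E
python3 - <<'E'
from ik import *
q0=arm.state()["q"]; Z=np.array([0,0,1.])
def lean(d,th): # tool dir & jaw with rotation th from down towards -d (th<0: body on -d side)
    d=np.r_[d,0]; w=np.cross(-Z,d)*-1; w=np.array([-d[1],d[0],0])
    th=np.radians(th); return frame(-Z*np.cos(th)-d*np.sin(th), w)
d=np.array([.497,-.867]); 
for th in(-45,-30,-15,0):
    p=np.array([*(np.array([.51,-.195])-d*.055),.033]); R=lean(d,th); 
    R[:,2]*=1; p=p+R[:,0]*.019
    print("G",th,[v.round(2) for v in ik(p,R,q0)],R[:,2].round(2))
for az in range(-180,180,30):
  dd=np.array([np.cos(np.radians(az)),np.sin(np.radians(az))])
  for th in(45,60,75):
    R=lean(dd,th); p=np.array([.55,.257,.175])+R[:,0]*.019
    s=min((ik(p,R,a) for a in(q0,np.array([0,.4,0,1.8,1.57,.8,0]),np.array([0,.6,0,1.6,3.1,.6,0]))),key=lambda v:v[1]+v[2])
    print(az,th,[v.round(2) for v in s])
E
```

```text
G -45 [array([ 0.62,  0.45, -0.88,  2.32,  1.53,  1.06, -0.87]), np.float64(0.0), np.float64(0.0)] [0.87 0.5  0.  ]
G -30 [array([ 0.56,  0.28, -0.67,  2.24,  1.07,  0.75, -0.4 ]), np.float64(0.0), np.float64(0.0)] [ 0.87  0.5  -0.  ]
G -15 [array([ 0.6 ,  0.28, -0.58,  2.12,  0.57,  0.73,  0.15]), np.float64(0.0), np.float64(0.0)] [0.87 0.5  0.  ]
G 0 [array([ 0.71,  0.37, -0.57,  1.96,  0.26,  0.88,  0.52]), np.float64(0.0), np.float64(0.0)] [0.87 0.5  0.  ]
-180 45 [array([-2.01,  0.11,  1.31,  2.36,  1.55,  0.41,  2.57]), np.float64(18.92), np.float64(7.02)]
-180 60 [array([-0.46,  0.12, -0.39,  2.32,  1.76,  0.76,  2.41]), np.float64(0.0), np.float64(0.0)]
-180 75 [array([-0.55,  0.29, -0.36,  2.39,  2.1 ,  1.11,  2.05]), np.float64(0.0), np.float64(0.0)]
-150 45 [array([-0.23, -0.02, -0.27,  2.23, -0.13,  0.14, -1.43]), np.float64(0.0), np.float64(0.0)]
-150 60 [array([-0.03,  0.02, -0.38,  2.39,  3.44,  0.33,  1.35]), np.float64(0.0), np.float64(0.0)]
-150 75 [array([ 0.78,  0.54, -1.17,  2.39,  3.22,  0.69,  2.04]), np.float64(25.16), np.float64(2.4)]
-120 45 [array([ 0.56,  
[... 2286 characters left out ...]
90 75 [array([-0.92,  0.97,  0.11,  1.17,  0.74,  2.03,  2.29]), np.float64(0.0), np.float64(0.0)]
120 45 [array([-0.37,  0.58, -0.66,  1.62,  1.01,  1.6 ,  2.37]), np.float64(0.0), np.float64(0.0)]
120 60 [array([-0.56,  0.67, -0.52,  1.61,  1.13,  1.73,  2.28]), np.float64(0.0), np.float64(0.0)]
120 75 [array([-0.51,  0.85, -0.65,  1.59,  1.38,  2.01,  2.18]), np.float64(0.0), np.float64(0.0)]
150 45 [array([ 0.21,  0.78, -1.4 ,  1.92,  1.53,  1.61,  2.57]), np.float64(0.02), np.float64(0.01)]
150 60 [array([-0.54,  0.4 , -0.5 ,  2.  ,  1.35,  1.31,  2.4 ]), np.float64(0.0), np.float64(0.0)]
150 75 [array([-0.73,  0.52, -0.35,  2.04,  1.52,  1.49,  2.19]), np.float64(0.0), np.float64(0.0)]
```

```bash
python3 -c "
from h import *
R=frame([0,0,-1],[.87,.493,0])
for z in (.1,.04,.018): rel([.51,-.1955,z],R)"
```

```text
shift [ 0.0836 -0.0845  0.0026] rv [ -0.31  -0.18 -45.51]
shift [ 0.1256 -0.1273  0.0029] rv [ -0.31  -0.18 -45.51]
shift [ 0.141 -0.143  0.003] rv [ -0.31  -0.18 -45.51]
```

Emit:
arm_command:
  targets:
    - [[0.02,-0.02,0,0,0,-7,1],[0.03,-0.03,0,0,0,-14,1],[0.04,-0.04,0.001,0,0,-21,1],[0.05,-0.05,0.001,0,0,-28,1],[0.06,-0.06,0.002,0,0,-35,1],[0.083,-0.083,0.002,0,0,-42,1],[0.1,-0.1,0.002,0,0,-45,1],[0.115,-0.117,0.003,0,0,-45,1],[0.125,-0.127,0.003,0,0,-45,1],[0.133,-0.135,0.003,0,0,-45,1],[0.138,-0.14,0.003,0,0,-45,1],[0.138,-0.14,0.003,0,0,-45,1]]

```text
time_s: 4.78
tcp_pos: [0.512, -0.1944, 0.0263]
eef_rot: [-0.18, 0.684, 0.181, 0.683]
force: [0.0, 0.6, -6.4]
width: 0.0592
```

```bash
python3 -c "
from h import *
st()"
```

```text
t 4.78 tcp [ 0.512  -0.1944  0.0263] F [ 0.   0.6 -6.4] M [ 0.245  0.188 -0.022] w 0.0592
q [ 0.735  0.432 -0.538  1.848  0.27   0.936  0.591]
[[-0.001, -0.493, 0.87], [0.0, 0.87, 0.493], [-1.0, 0.001, -0.001]]
```

Emit:
arm_command:
  targets:
    - [[0.004,0,0,0,0,0,1],[0.007,0,0,0,0,0,1],[0.009,0,0,0,0,0,1],[0.0105,0,0,0,0,0,1],[0.0105,0,0,0,0,0,1]]

```text
time_s: 5.2
tcp_pos: [0.5127, -0.1948, 0.0167]
eef_rot: [-0.18, 0.684, 0.18, 0.684]
force: [0.9, -0.7, -6.9]
width: 0.0587
```

Emit:
arm_command:
  targets:
    - [[0.001,0,0,0,0,0,1],[0.002,0,0,0,0,0,1],[0.003,0,0,0,0,0,1],[0.003,0,0,0,0,0,1]]

```text
time_s: 5.53
tcp_pos: [0.5129, -0.1948, 0.0159]
eef_rot: [-0.181, 0.684, 0.18, 0.684]
force: [-12.6, 3.8, 19.9]
width: 0.0587
```

Emit:
arm_command:
  targets:
    - [[0.002,0,0,0,0,0,0],[0.001,0,0,0,0,0,0],[0,0,0,0,0,0,0],[0,0,0,0,0,0,0],[-0.03,0,0,0,0,0,0],[-0.07,0,0,0,0,0,0],[-0.11,0,0,0,0,0,0],[-0.15,0,0,0,0,0,0]]

```text
time_s: 6.2
tcp_pos: [0.5125, -0.1944, 0.1657]
eef_rot: [-0.18, 0.684, 0.18, 0.684]
force: [0.6, -1.3, 0.3]
width: 0.0854
```

```bash
python3 -c "
from h import *
st();rel([.544,.334,.16],frame([0,0,-1],[-.0715,.9974,0]))"
```

```text
t 6.2 tcp [ 0.5125 -0.1944  0.1657] F [ 0.6 -1.3  0.3] M [-0.062 -0.075 -0.001] w 0.0854
q [ 0.786  0.264 -0.584  1.727  0.155  1.197  0.677]
[[0.0, -0.493, 0.87], [0.0, 0.87, 0.493], [-1.0, 0.0, 0.0]]
shift [0.0058 0.4442 0.288 ] rv [-6.456e+01  2.000e-02 -0.000e+00]
```

Emit:
arm_command:
  targets:
    - [[0.006,0.444,0.288,-64.6,0,0,0.58],[0.006,0.444,0.288,-64.6,0,0,0.58],[0.006,0.444,0.288,-64.6,0,0,0.58],[0.006,0.444,0.288,-64.6,0,0,0.58],[0.006,0.444,0.288,-64.6,0,0,0.58],[0.006,0.444,0.288,-64.6,0,0,0.58],[0.006,0.444,0.288,-64.6,0,0,0.58],[0.006,0.444,0.288,-64.6,0,0,0.58],[0.006,0.444,0.288,-64.6,0,0,0.58],[0.006,0.444,0.288,-64.6,0,0,0.58],[0.006,0.444,0.288,-64.6,0,0,0.58],[0.006,0.444,0.288,-64.6,0,0,0.58]]

```text
time_s: 7.2
tcp_pos: [0.5429, 0.3062, 0.1581]
eef_rot: [0.518, -0.482, -0.517, -0.482]
force: [0.7, -0.4, 0.9]
width: 0.0358
```

```bash
python3 - <<'E'
from h import *
st();rel([.544,.334,.1],frame([0,0,-1],[-.0715,.9974,0]))
f=eyes.grab_frame("top"); P=cloud(f).reshape(-1,3); P=P[np.isfinite(P).all(1)]
c=P[(P[:,2]>.044)&(P[:,2]<.066)&(P[:,0]>.42)&(P[:,0]<.6)&(P[:,1]>-.31)&(P[:,1]<-.08)]
print(len(c),cv2.minAreaRect((c[:,:2]*1000).astype(np.float32)))
f=eyes.grab_frame("side"); cv2.imwrite("pics/s2.png",cv2.resize(f["color"][160:340,60:280,::-1],(660,540)))
E
```

```text
t 7.2 tcp [0.5429 0.3062 0.1581] F [ 0.7 -0.4  0.9] M [-0.005 -0.108  0.045] w 0.0358
q [ 0.073  0.53  -0.894  1.523  0.423  1.292  0.77 ]
[[0.0, -0.997, -0.071], [0.0, -0.071, 0.997], [-1.0, -0.0, -0.0]]
shift [ 0.0581 -0.003   0.0277] rv [-0.03 -0.    0.02]
1146 ((512.2327880859375, -193.60440063476562), (60.907222747802734, 181.63462829589844), 29.824920654296875)
```

View pics/s2.png

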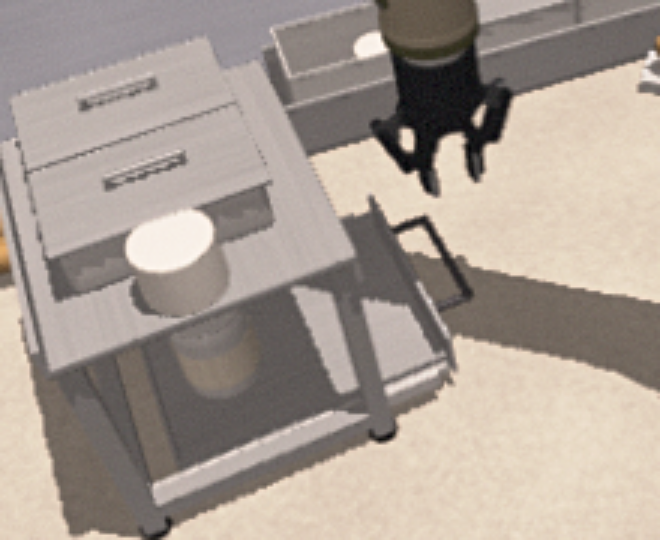

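The crop shows the open fingers at about (455,170) above and in front of the handle (440,260), with the tin standing on the tray at (215,350). The case is back at (0.512,-0.194). I'll lower onto the bar and grip it.

Emit:
arm_command:
  targets:
    - [[0.02,-0.003,0.028,0,0,0,0.58],[0.05,-0.003,0.028,0,0,0,0.58],[0.075,-0.003,0.028,0,0,0,0.58],[0.095,-0.003,0.028,0,0,0,0.58],[0.11,-0.003,0.028,0,0,0,0.58],[0.119,-0.003,0.028,0,0,0,0.58],[0.119,-0.003,0.028,0,0,0,0.58],[0.119,-0.003,0.028,0,0,0,1],[0.119,-0.003,0.028,0,0,0,1],[0.119,-0.003,0.028,0,0,0,1],[0.119,-0.003,0.028,0,0,0,1]]
  newtons: 40

```text
time_s: 8.22
tcp_pos: [0.5444, 0.3332, 0.0407]
eef_rot: [0.518, -0.481, -0.517, -0.482]
force: [-0.9, 0.6, 6.1]
width: 0.0082
```

Emit:
arm_command:
  targets:
    - [[0,0,-0.003,0,0,0,1],[0,0,-0.01,0,0,0,1],[0,0,-0.02,0,0,0,1],[0,0,-0.032,0,0,0,1],[0,0,-0.045,0,0,0,1],[0,0,-0.058,0,0,0,1],[0,0,-0.071,0,0,0,1],[0,0,-0.084,0,0,0,1],[0,0,-0.096,0,0,0,1],[0,0,-0.106,0,0,0,1],[0,0,-0.114,0,0,0,1],[0,0,-0.12,0,0,0,1]]

```text
time_s: 9.22
tcp_pos: [0.5536, 0.2123, 0.0406]
eef_rot: [0.518, -0.481, -0.517, -0.483]
force: [1.0, 2.0, 9.2]
width: 0.0085
```

Emit:
arm_command:
  targets:
    - [[0,0,-0.004,0,0,0,1],[0,0,-0.01,0,0,0,1],[0,0,-0.018,0,0,0,1],[0,0,-0.026,0,0,0,1],[0,0,-0.034,0,0,0,1],[0,0,-0.042,0,0,0,1],[0,0,-0.05,0,0,0,1],[0,0,-0.056,0,0,0,1],[0,0,-0.062,0,0,0,1],[0,0,-0.066,0,0,0,1],[0,0,-0.068,0,0,0,1]]

```text
time_s: 10.13
tcp_pos: [0.5587, 0.1444, 0.0406]
eef_rot: [0.518, -0.481, -0.517, -0.483]
force: [1.1, 1.3, 8.2]
width: 0.0086
```

```bash
python3 -c "
from h import *
st()"
```

```text
t 10.13 tcp [0.5587 0.1444 0.0406] F [1.1 1.3 8.2] M [ 0.352 -0.298  0.019] w 0.0086
q [ 0.339  0.558 -0.841  1.754  0.476  1.043  0.969]
[[0.003, -0.997, -0.071], [0.0, -0.071, 0.997], [-1.0, -0.003, 0.0]]
```

Emit:
arm_command:
  targets:
    - [[0,0,0,0,0,0,0.58],[0,0,0,0,0,0,0.58],[0,0,0,0,0,0,0.58],[-0.02,0,0,0,0,0,0.58],[-0.05,0,0,0,0,0,0.58],[-0.09,0,0,0,0,0,0.3],[-0.13,0,0,0,0,0,0]]

```text
time_s: 10.72
tcp_pos: [0.5561, 0.1449, 0.1697]
eef_rot: [-0.517, 0.482, 0.518, 0.481]
force: [1.5, 0.5, 0.1]
width: 0.0586
```

```bash
python3 - <<'E'
from h import *
st()
d=np.array([.497,-.868,0]);Z=np.array([0,0,1.]);th=np.radians(20)
a=-Z*np.cos(th)+d*np.sin(th); R=frame(a,[.868,.497,0])
G=np.array([.512,-.194,.036])-.045*d; T=G+.024*a
rel(T-.11*a,R); rel(T,R)
f=eyes.grab_frame("top"); P=cloud(f); Q=P[150:260,120:260].reshape(-1,3); 
h=Q[(Q[:,2]>.05)&(Q[:,2]<.075)&(Q[:,1]<.165)&(Q[:,0]>.47)]
print("bar",np.median(h,0) if len(h) else 0)
p=Q[(Q[:,2]>.066)&(Q[:,2]<.085)&(Q[:,1]>.165)&(Q[:,1]<.2)]; print("panel",np.median(p,0),p.min(0),p.max(0))
cv2.imwrite("pics/t3.png",cv2.resize(f["color"][130:270,20:230,::-1],(630,420)))
E
```

```text
t 10.72 tcp [0.5561 0.1449 0.1697] F [1.5 0.5 0.1] M [ 0.012 -0.049  0.051] w 0.0586
q [ 0.408  0.413 -0.925  1.639  0.342  1.265  1.062]
[[-0.002, -0.997, -0.073], [-0.0, -0.073, 0.997], [-1.0, 0.002, -0.0]]
shift [ 0.0532  0.1007 -0.2677] rv [ 63.7   11.15 -17.97]
shift [ 0.1565  0.0841 -0.3016] rv [ 63.7   11.15 -17.97]
bar [0.49536533 0.16259553 0.0631378 ]
panel [0.48944467 0.17870768 0.07449001] [0.44435682 0.16514869 0.06628848] [0.52773213 0.18319618 0.08051075]
```

View pics/t3.png

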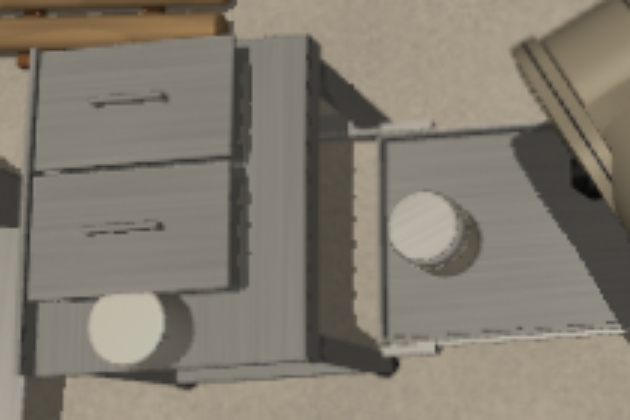

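The crop shows the tray fully drawn, with the tin standing at its back (425,227) and the front part free. Now to the case's light end.

Emit:
arm_command:
  targets:
    - [[0.02,0.03,-0.06,10,0,0,0],[0.053,0.1,-0.268,63.7,11.2,-18,0],[0.053,0.1,-0.268,63.7,11.2,-18,0],[0.053,0.1,-0.268,63.7,11.2,-18,0],[0.053,0.1,-0.268,63.7,11.2,-18,0],[0.053,0.1,-0.268,63.7,11.2,-18,0],[0.053,0.1,-0.268,63.7,11.2,-18,0],[0.053,0.1,-0.268,63.7,11.2,-18,0],[0.053,0.1,-0.268,63.7,11.2,-18,0],[0.053,0.1,-0.268,63.7,11.2,-18,0],[0.053,0.1,-0.268,63.7,11.2,-18,0],[0.053,0.1,-0.268,63.7,11.2,-18,0]]

```text
time_s: 11.77
tcp_pos: [0.4766, -0.1291, 0.1159]
eef_rot: [-0.299, 0.641, 0.061, 0.705]
force: [-0.6, -0.6, -0.6]
width: 0.0857
```

```bash
python3 - <<'E'
from h import *
st()
d=np.array([.497,-.868,0]);Z=np.array([0,0,1.]);th=np.radians(20)
a=-Z*np.cos(th)+d*np.sin(th); R=frame(a,[.868,.497,0])
G=np.array([.512,-.194,.036])-.045*d; T=G+.024*a
rel(T,R)
E
```

```text
t 11.77 tcp [ 0.4766 -0.1291  0.1159] F [-0.6 -0.6 -0.6] M [0.311 0.235 0.022] w 0.0857
q [ 0.687  0.059 -0.735  2.104  0.459  0.88   0.202]
[[0.172, -0.468, 0.867], [-0.297, 0.814, 0.499], [-0.939, -0.343, 0.001]]
shift [ 0.109   0.0002 -0.0017] rv [0.12 0.09 0.06]
```

Emit:
arm_command:
  targets:
    - [[0.03,0,-0.002,0,0,0,0],[0.06,0,-0.002,0,0,0,0],[0.085,0,-0.002,0,0,0,0],[0.1,0,-0.002,0,0,0,0],[0.108,0,-0.002,0,0,0,0],[0.108,0,-0.002,0,0,0,0],[0.108,0,-0.002,0,0,0,1],[0.108,0,-0.002,0,0,0,1],[0.108,0,-0.002,0,0,0,1],[0.108,0,-0.002,0,0,0,1],[0.108,0,-0.002,0,0,0,1]]
  newtons: 110

```text
time_s: 12.68
tcp_pos: [0.4945, -0.1624, 0.0163]
eef_rot: [-0.298, 0.64, 0.059, 0.706]
force: [-1.8, 2.1, 5.3]
width: 0.0591
```

```bash
python3 - <<'E'
from h import *
st()
E
```

```text
t 12.68 tcp [ 0.4945 -0.1624  0.0163] F [-1.8  2.1  5.3] M [ 0.356  0.56  -0.114] w 0.0591
q [ 0.637  0.295 -0.65   2.131  0.759  0.727 -0.023]
[[0.174, -0.465, 0.868], [-0.298, 0.815, 0.497], [-0.938, -0.346, 0.003]]
```

Emit:
arm_command:
  targets:
    - [[-0.005,-0.002,0,0,0,0,1],[-0.0141,-0.0052,0,0,0,0,1],[-0.0235,-0.0087,0,0,0,0,1],[-0.0375,-0.0138,0,0,0,0,1],[-0.0563,-0.0208,0,0,0,6,1],[-0.075,-0.0277,0,0,0,12,1],[-0.0938,-0.0346,0,0,0,18,1],[-0.1126,-0.0415,0,0,0,24,1],[-0.1313,-0.0484,0,0,0,30,1],[-0.1454,-0.0536,0,0,0,36,1],[-0.1595,-0.0588,0,0,0,42,1],[-0.1595,-0.0588,0,0,0,42,1]]
  newtons: 120

```text
time_s: 13.68
tcp_pos: [0.4939, -0.1665, 0.1855]
eef_rot: [-0.045, 0.705, 0.308, 0.638]
force: [-0.5, -0.9, -7.4]
width: 0.0588
```

```bash
python3 - <<'E'
from h import *
st()
f=eyes.grab_frame("side"); cv2.imwrite("pics/s4.png",cv2.resize(f["color"][100:280,280:480,::-1],(600,540)))
E
```

```text
t 13.68 tcp [ 0.4939 -0.1665  0.1855] F [-0.5 -0.9 -7.4] M [-0.729 -0.141 -0.028] w 0.0588
q [ 0.935  0.469 -0.717  1.527  0.019  1.518  0.745]
[[-0.183, -0.457, 0.871], [0.33, 0.806, 0.492], [-0.926, 0.377, 0.003]]
```

View pics/s4.png

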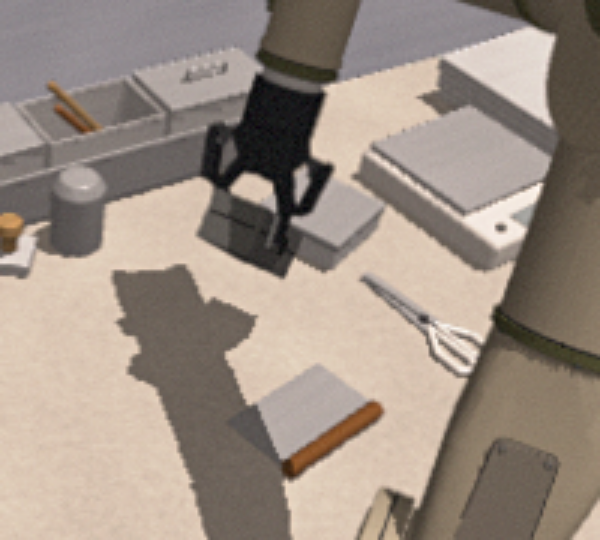

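The crop shows the case (about 250,230) firmly held with its light end up toward the camera and the heavy end tilted down behind. I'll carry it over, turning it upright.

```bash
cat > plan.py <<'E'
from ik import *
Z=np.array([0,0,1.])
def place(az,th): 
    d=np.array([np.cos(np.radians(az)),np.sin(np.radians(az)),0]);th=np.radians(th)
    a=-Z*np.cos(th)-d*np.sin(th); return frame(a,[-d[1],d[0],0])
E
python3 - <<'E'
from plan import *
R=place(-86,70); a=R[:,0]
q=arm.state()["q"]
for p in ([.52,-.05,.3],[.55,.12,.27],[.55,.267,.25],[.55,.267,.165]):
    T=np.array(p)+.024*a; r=ik(T,R,q); print(p,[v.round(2) for v in r]); rel(T,R); q=r[0]
E
```

```text
[0.52, -0.05, 0.3] [array([ 1.1 ,  0.66, -0.82,  1.53, -0.65,  1.66,  0.46]), np.float64(0.0), np.float64(0.0)]
shift [-0.0595  0.1398  0.0895] rv [ 18.44 -18.81  47.26]
[0.55, 0.12, 0.27] [array([ 0.92,  0.64, -0.89,  1.67, -0.73,  1.36,  0.43]), np.float64(0.0), np.float64(0.0)]
shift [0.0182 0.2519 0.1995] rv [ 18.44 -18.81  47.26]
[0.55, 0.267, 0.25] [array([ 0.74,  0.65, -0.95,  1.75, -0.81,  1.1 ,  0.4 ]), np.float64(0.0), np.float64(0.0)]
shift [0.0846 0.363  0.272 ] rv [ 18.44 -18.81  47.26]
[0.55, 0.267, 0.165] [array([ 0.69,  0.79, -0.9 ,  1.77, -0.77,  1.01,  0.52]), np.float64(0.0), np.float64(0.0)]
shift [0.1635 0.3313 0.2717] rv [ 18.44 -18.81  47.26]
```

Emit:
arm_command:
  targets:
    - [[-0.02,0.02,0,1,-1,3,1],[-0.04,0.04,0.01,3,-3,8,1],[-0.06,0.06,0.02,5,-5,13,1],[-0.06,0.08,0.03,7,-7,19,1],[-0.06,0.1,0.045,9.5,-9.5,25,1],[-0.06,0.12,0.06,12,-12,31,1],[-0.06,0.13,0.075,14,-14,37,1],[-0.06,0.14,0.09,16,-16,42,1],[-0.06,0.14,0.09,18.4,-18.8,47.3,1],[-0.06,0.14,0.09,18.4,-18.8,47.3,1],[-0.06,0.14,0.09,18.4,-18.8,47.3,1]]

```text
time_s: 14.65
tcp_pos: [0.5171, -0.0249, 0.2909]
eef_rot: [0.383, 0.595, 0.425, 0.564]
force: [0.2, -0.4, -6.3]
width: 0.0585
```

```bash
python3 - <<'E'
from plan import *
st()
R=place(-86,70); a=R[:,0]
for p in ([.54,.08,.27],[.55,.267,.25]): rel(np.array(p)+.024*a,R)
s=arm.state(); Rm=Ro.from_quat(s["eef_rot"]).as_matrix(); G=s["tcp_pos"]-.024*Rm[:,0]; print("G",G)
for n in("top","side"):
    f=eyes.grab_frame(n); P=cloud(f); m=(np.linalg.norm((P-G-[0,0,-.045])[...,:2],axis=-1)<.06)&(P[...,2]>.08)&(P[...,2]<.4)
    hs=cv2.cvtColor(f["color"],cv2.COLOR_RGB2HSV)
    Q=P[m]; print(n,m.sum(),Q.min(0).round(3),Q.max(0).round(3))
    v,u=np.nonzero(m); print(u.min(),u.max(),v.min(),v.max())
    save(f,n+"5.png"); np.savez(n+"5.npz",**f)
c=cv2.imread("pics/side5.png")[90:290,240:440]; cv2.imwrite("pics/s5c.png",cv2.resize(c,(600,600)))
E
```

```text
t 14.65 tcp [ 0.5171 -0.0249  0.2909] F [ 0.2 -0.4 -6.3] M [-2.175 -0.112  0.012] w 0.0585
q [ 1.064  0.634 -0.778  1.554 -0.668  1.651  0.482]
[[-0.07, -0.023, 0.997], [0.936, 0.346, 0.074], [-0.346, 0.938, -0.003]]
shift [0.1278 0.0162 0.0308] rv [-0.08 -0.26  0.26]
shift [0.309  0.0618 0.0545] rv [-0.08 -0.26  0.26]
G [ 0.51874312 -0.04738795  0.29924476]
top 1388 [ 0.466 -0.107  0.165] [ 0.576 -0.007  0.35 ]
296 341 173 219
side 1753 [ 0.464 -0.107  0.166] [ 0.559 -0.003  0.352]
308 347 135 198
```

View pics/s5c.png

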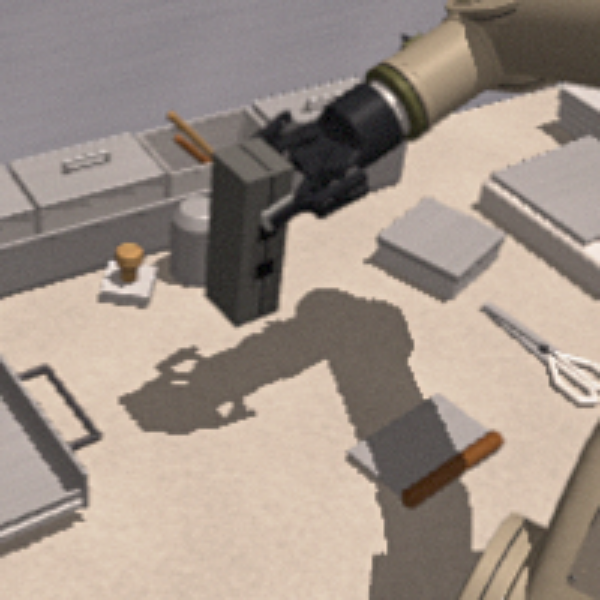

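The crop shows the case (about 245,235) hanging nearly upright, gripped near its top, with the heavy end down. I'll measure its tilt from the face planes.

```bash
cat > tilt.py <<'E'
from plan import *
def faces(f,xy,z0,z1,az=-86):
    P=cloud(f); d=np.array([np.cos(np.radians(az)),np.sin(np.radians(az))]); w=np.array([-d[1],d[0]])
    Q=P[(P[...,2]>z0)&(P[...,2]<z1)]; r=Q[:,:2]-xy; s=r@d;t=r@w   # s: toward -y ; t: toward +x
    for nm,a,b,h in(("-d",s,t,.027),("-w",t,s,.03)):
        m=(abs(a+h)<.009)&(abs(b)<.022)
        if m.sum()<20: print(nm,m.sum()); continue
        z=Q[m,2]; A=np.c_[z-z.mean(),b[m],np.ones(m.sum())]
        for _ in range(3):
            c,*_=np.linalg.lstsq(A,a[m],rcond=None); e=a[m]-A@c
        print(nm,m.sum(),"tilt deg (outward top +: a grows with z)",np.degrees(np.arctan(c[0])).round(2),"yaw",np.degrees(np.arctan(c[1])).round(2),"a",c[2].round(4),"rms",e.std().round(4), "z",z.min().round(3),z.max().round(3))
E
python3 - <<'E'
from tilt import *
f=dict(np.load("side5.npz")); faces(f,np.array([.5187,-.0474]),.18,.335)
E
```

```text
-d 0
-w 391 tilt deg (outward top +: a grows with z) -1.2 yaw -0.02 a -0.0295 rms 0.0026 z 0.18 0.334
```

```bash
sed -i 's/s,t,.027)/s,t,.036)/; s/<.009)/<.012)/' tilt.py; python3 - <<'E'
from tilt import *
f=dict(np.load("side5.npz")); faces(f,np.array([.5187,-.0474]),.18,.335)
R=Ro.from_quat(arm.state()["eef_rot"]).as_matrix(); print(np.degrees(np.arcsin(-R[2,0])))
E
```

```text
-d 355 tilt deg (outward top +: a grows with z) 0.0 yaw -0.4 a -0.04 rms 0.0011 z 0.18 0.335
-w 428 tilt deg (outward top +: a grows with z) -2.12 yaw -2.26 a -0.0306 rms 0.0037 z 0.18 0.334
20.295955511760873
```

```bash
python3 - <<'E'
from plan import *
s=arm.state(); R=Ro.from_quat(s["eef_rot"]).as_matrix(); a=R[:,0]
for p in ([.535,.1,.27],[.551,.25,.25],[.551,.25,.18]): rel(np.array(p)+.024*a,R)
E
```

```text
shift [0.1472 0.021  0.0262] rv [0. 0. 0.]
shift [0.2933 0.0537 0.0534] rv [0. 0. 0.]
shift [ 0.3176 -0.012   0.0533] rv [0. 0. 0.]
```

Emit:
arm_command:
  targets:
    - [[0.015,0.002,0.003,0,0,0,1],[0.04,0.006,0.007,0,0,0,1],[0.07,0.011,0.013,0,0,0,1],[0.1,0.017,0.018,0,0,0,1],[0.13,0.023,0.023,0,0,0,1],[0.16,0.029,0.029,0,0,0,1],[0.19,0.035,0.035,0,0,0,1],[0.22,0.04,0.04,0,0,0,1],[0.25,0.046,0.046,0,0,0,1],[0.275,0.05,0.05,0,0,0,1],[0.293,0.053,0.053,0,0,0,1],[0.293,0.053,0.053,0,0,0,1]]

```text
time_s: 15.75
tcp_pos: [0.5469, 0.2769, 0.2435]
eef_rot: [0.381, 0.595, 0.429, 0.563]
force: [-0.5, 0.4, -6.6]
width: 0.0586
```

```bash
python3 - <<'E'
from tilt import *
st()
s=arm.state(); R=Ro.from_quat(s["eef_rot"]).as_matrix(); a=R[:,0]; G=s["tcp_pos"]-.024*a; print(G)
f=eyes.grab_frame("side"); faces(f,G[:2],.13,.28)
for z in (.18,.164): rel(np.array([.551,.25,z])+.024*a,R)
f=eyes.grab_frame("top");P=cloud(f); m=(P[...,2]>.115)&(P[...,2]<.14)&(P[...,1]>.33)&(P[...,1]<.43)&(abs(P[...,0]-.54)<.1); print("tin",P[m].min(0),P[m].max(0))
E
```

```text
t 15.75 tcp [0.5469 0.2769 0.2435] F [-0.5  0.4 -6.6] M [-2.173 -0.084  0.1  ] w 0.0586
q [ 0.726  0.631 -0.923  1.766 -0.835  1.12   0.438]
[[-0.076, -0.031, 0.997], [0.936, 0.342, 0.082], [-0.343, 0.939, 0.003]]
[0.54873321 0.25444039 0.25173359]
-d 187 tilt deg (outward top +: a grows with z) -0.02 yaw -0.98 a -0.0381 rms 0.0005 z 0.13 0.28
-w 480 tilt deg (outward top +: a grows with z) -1.5 yaw -1.0 a -0.0318 rms 0.0028 z 0.13 0.28
shift [ 0.0224 -0.068   0.001 ] rv [-0.05  0.12  0.03]
shift [ 0.0279 -0.083   0.001 ] rv [-0.05  0.12  0.03]
tin [0.49923445 0.34333457 0.11518942] [0.56832722 0.41606764 0.13041263]
```

Emit:
arm_command:
  targets:
    - [[0.004,-0.011,0,0,0,0,1],[0.01,-0.027,0,0,0,0,1],[0.016,-0.044,0,0,0,0,1],[0.021,-0.058,0,0,0,0,1],[0.025,-0.069,0,0,0,0,1],[0.028,-0.076,0,0,0,0,1],[0.029,-0.0785,0,0,0,0,1],[0.029,-0.0785,0,0,0,0,1]]

```text
time_s: 16.52
tcp_pos: [0.5494, 0.2717, 0.1583]
eef_rot: [0.385, 0.594, 0.426, 0.564]
force: [0.1, -0.5, -6.4]
width: 0.0589
```

```bash
python3 - <<'E'
from tilt import *
st()
s=arm.state(); R=Ro.from_quat(s["eef_rot"]).as_matrix(); a=R[:,0]; G=s["tcp_pos"]-.024*a; print(G)
f=eyes.grab_frame("side"); faces(f,G[:2],.05,.2)
E
```

```text
t 16.52 tcp [0.5494 0.2717 0.1583] F [ 0.1 -0.5 -6.4] M [-2.189 -0.235 -0.012] w 0.0589
q [ 0.692  0.769 -0.866  1.79  -0.796  1.035  0.548]
[[-0.069, -0.024, 0.997], [0.937, 0.341, 0.073], [-0.341, 0.94, -0.001]]
[0.55110378 0.24920156 0.16653231]
-d 159 tilt deg (outward top +: a grows with z) 0.23 yaw -0.68 a -0.0381 rms 0.0005 z 0.052 0.199
-w 414 tilt deg (outward top +: a grows with z) -0.88 yaw -1.01 a -0.032 rms 0.0027 z 0.05 0.2
```

Emit:
arm_command:
  targets:
    - [[0.0003,-0.001,0,0,0,0,1],[0.0007,-0.002,0,0,0,0,1],[0.001,-0.003,0,0,0,0,1],[0.001,-0.003,0,0,0,0,1]]

```text
time_s: 16.9
tcp_pos: [0.5496, 0.2717, 0.1559]
eef_rot: [0.384, 0.594, 0.427, 0.564]
force: [-0.5, -0.1, -5.0]
width: 0.0584
```

Emit:
arm_command:
  targets:
    - [[0.0003,-0.001,0,0,0,0,1],[0.0007,-0.002,0,0,0,0,1],[0.0007,-0.002,0,0,0,0,1]]

```text
time_s: 17.15
tcp_pos: [0.5494, 0.2729, 0.1559]
eef_rot: [0.385, 0.593, 0.428, 0.563]
force: [-2.3, -0.1, 7.6]
width: 0.0588
```

Emit:
arm_command:
  targets:
    - [[0,0,0,0,0,0,1],[0,0,0,0,0,0,1],[0,0,0,0,0,0,1]]
  newtons: 20

```text
time_s: 17.4
tcp_pos: [0.5494, 0.2729, 0.1558]
eef_rot: [0.385, 0.593, 0.428, 0.563]
force: [-1.9, -0.3, 6.8]
width: 0.0585
```

Emit:
arm_command:
  targets:
    - [[0,0,0,0,0,0,0.28],[0,0,0,0,0,0,0.2],[0,0,0,0,0,0,0.12],[0,0,0,0,0,0,0.1],[0,0,0,0,0,0,0.1],[0,0,0,0,0,0,0.1]]

```text
time_s: 17.9
tcp_pos: [0.5494, 0.2716, 0.1534]
eef_rot: [0.384, 0.594, 0.426, 0.564]
force: [0.0, -0.5, 0.2]
width: 0.0769
```

```bash
python3 - <<'E'
from tilt import *
st()
f=eyes.grab_frame("side"); faces(f,np.array([.551,.249]),.05,.2)
cv2.imwrite("pics/s6.png",cv2.resize(f["color"][150:330,110:310,::-1],(600,540)))
E
```

```text
t 17.9 tcp [0.5494 0.2716 0.1534] F [ 0.  -0.5  0.2] M [-0.989 -0.112 -0.018] w 0.0769
q [ 0.689  0.778 -0.863  1.791 -0.794  1.03   0.555]
[[-0.069, -0.024, 0.997], [0.937, 0.341, 0.073], [-0.342, 0.94, -0.001]]
-d 160 tilt deg (outward top +: a grows with z) -0.07 yaw -0.55 a -0.0399 rms 0.0005 z 0.05 0.199
-w 364 tilt deg (outward top +: a grows with z) -0.41 yaw 0.08 a -0.0311 rms 0.0024 z 0.05 0.2
```

View pics/s6.png

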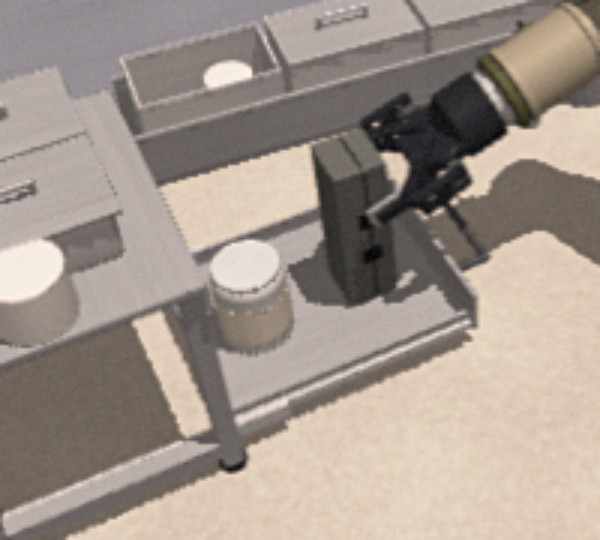

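The crop shows the case (355,215) standing upright on the tray by itself, with the tin (250,290) standing beside it. I'll back straight out.

Emit:
arm_command:
  targets:
    - [[0,0,0,0,0,0,0],[-0.01,0,0,0,0,0,0],[-0.025,0,0,0,0,0,0],[-0.045,0,0,0,0,0,0],[-0.07,0,0,0,0,0,0],[-0.1,0,0,0,0,0,0],[-0.13,0,0,0,0,0,0],[-0.16,0,0,0,0,0,0],[-0.16,0,0,0,0,0,0]]

```text
time_s: 18.7
tcp_pos: [0.5632, 0.1145, 0.2089]
eef_rot: [0.385, 0.592, 0.423, 0.567]
force: [0.3, -0.8, 0.2]
width: 0.0857
```

```bash
python3 - <<'E'
from tilt import *
st()
f=eyes.grab_frame("side"); faces(f,np.array([.551,.249]),.05,.2)
P=cloud(f);m=(P[...,2]>.2)&(P[...,2]<.22)&(abs(P[...,0]-.55)<.06)&(abs(P[...,1]-.26)<.06);print("top",m.sum(),P[m].mean(0),np.median(P[m],0))
jaw=[-.0715,.9974,0]
for lean in(0,20):
  th=np.radians(lean); a=-Z*np.cos(th)+np.array(jaw)*np.sin(th); R=frame(a,jaw)
  T=np.array([.5575,.1435,.0595])+.019*a
  for p in (T-a*.1,T): print(lean,[v.round(2) for v in ik(p,R,arm.state()["q"])]); rel(p,R)
  T2=T+.195*np.array(jaw); print("home",[v.round(2) for v in ik(T2,R,arm.state()["q"])])
E
```

```text
t 18.7 tcp [0.5632 0.1145 0.2089] F [ 0.3 -0.8  0.2] M [-0.991 -0.087 -0.081] w 0.0857
q [ 0.865  0.717 -0.795  1.66  -0.712  1.339  0.512]
[[-0.06, -0.023, 0.998], [0.937, 0.344, 0.065], [-0.345, 0.939, 0.001]]
-d 158 tilt deg (outward top +: a grows with z) -0.02 yaw -0.53 a -0.0398 rms 0.0005 z 0.05 0.199
-w 411 tilt deg (outward top +: a grows with z) -0.03 yaw 1.12 a -0.0306 rms 0.0015 z 0.051 0.2
top 322 [0.54433196 0.26295772 0.20976612] [0.5435347  0.26281493 0.21053843]
0 [array([ 0.38,  0.43, -0.88,  1.68,  0.35,  1.2 ,  1.06]), np.float64(0.0), np.float64(0.0)]
shift [ 0.0481 -0.0547 -0.003 ] rv [-77.83  54.41 -54.13]
0 [array([ 0.3 ,  0.54, -0.78,  1.76,  0.43,  1.02,  1.  ]), np.float64(0.0), np.float64(0.0)]
shift [ 0.0825 -0.1486 -0.0031] rv [-77.83  54.41 -54.13]
home [array([-0.09,  0.65, -0.73,  1.59,  0.47,  1.09,  0.7 ]), np.float64(0.0), np.float64(0.0)]
20 [array([ 0.69,  0.48, -0.96,  1.71,  0.04,  1.1 ,  1.42]), np.float64(0.0), np.float64(0.0)]
shift [ 0.0237 -0.0688 -0.0029] rv [-83.91  39.12 -38.81]
20 [array([ 0.57,  0.59, -0.89,  1.78,  0.13,  0.91,  1.36]), np.float64(0.0), np.float64(0.0)]
shift [ 0.0882 -0.1453 -0.0031] rv [-83.91  39.12 -38.81]
home [array([ 0.18,  0.63, -0.83,  1.71,  0.18,  0.83,  1.02]), np.float64(0.0), np.float64(0.0)]
```

```bash
python3 - <<'E'
from tilt import *
R=place(-86,25); q=arm.state()["q"]
for T in ([.561,.09,.13],[.561,.095,.038],[.546,.325,.038]):
    r=ik(np.array(T),R,q);print([v.round(2) for v in r]); rel(T,R); q=r[0]
E
```

```text
[array([ 0.57,  0.42, -0.67,  1.71, -0.21,  1.11,  0.1 ]), np.float64(0.0), np.float64(0.0)]
shift [ 0.0013 -0.083  -0.0031] rv [ -0.08   0.13 -44.88]
[array([ 0.52,  0.54, -0.63,  1.77, -0.16,  0.94,  0.12]), np.float64(0.0), np.float64(0.0)]
shift [ 0.0377 -0.1677 -0.0028] rv [ -0.08   0.13 -44.88]
[array([ 0.13,  0.56, -0.64,  1.74, -0.12,  0.78, -0.27]), np.float64(0.0), np.float64(0.0)]
shift [ 0.2541 -0.0884 -0.0023] rv [ -0.08   0.13 -44.88]
```

Emit:
arm_command:
  targets:
    - [[0,-0.02,-0.003,0,0,-7,1],[0,-0.04,-0.003,0,0,-14,1],[0,-0.06,-0.003,0,0,-21,1],[0.001,-0.075,-0.003,0,0,-28,1],[0.001,-0.083,-0.003,0,0,-35,1],[0.001,-0.083,-0.003,0,0,-42,1],[0.002,-0.085,-0.003,0,0,-45,1],[0.01,-0.105,-0.003,0,0,-45,1],[0.02,-0.127,-0.003,0,0,-45,1],[0.03,-0.15,-0.003,0,0,-45,1],[0.0377,-0.1677,-0.003,0,0,-45,1],[0.0377,-0.1677,-0.003,0,0,-45,1]]

```text
time_s: 19.75
tcp_pos: [0.5557, 0.1004, 0.0339]
eef_rot: [0.128, 0.698, 0.179, 0.682]
force: [-0.8, -0.1, 0.7]
width: 0.0003
```

```bash
python3 - <<'E'
from tilt import *
st()
s=arm.state(); R=Ro.from_quat(s["eef_rot"]).as_matrix(); print("rackx in tool",R.T@np.array([-.0715,.9974,0]))
E
```

```text
t 19.75 tcp [0.5557 0.1004 0.0339] F [-0.8 -0.1  0.7] M [-0.436  0.02   0.03 ] w 0.0003
q [ 0.494  0.531 -0.606  1.796 -0.182  0.923  0.138]
[[-0.038, -0.065, 0.997], [0.422, 0.903, 0.075], [-0.906, 0.424, -0.007]]
rackx in tool [0.42394455 0.90563684 0.00345569]
```

Emit:
arm_command:
  targets:
    - [[0.0017,0.0036,0,0,0,0,1],[0.0034,0.0072,0,0,0,0,1],[0.0051,0.0109,0,0,0,0,1],[0.0064,0.0136,0,0,0,0,1],[0.0076,0.0163,0,0,0,0,1],[0.0089,0.019,0,0,0,0,1],[0.0106,0.0226,0,0,0,0,1],[0.0123,0.0263,0,0,0,0,1],[0.0144,0.0308,0,0,0,0,1],[0.0165,0.0353,0,0,0,0,1],[0.0187,0.0399,0,0,0,0,1],[0.0212,0.0453,0,0,0,0,1]]

```text
time_s: 20.75
tcp_pos: [0.5553, 0.1495, 0.0374]
eef_rot: [0.128, 0.696, 0.178, 0.684]
force: [-0.2, -2.5, 0.3]
width: -0.0
```

```bash
cat > chk.py <<'E'
from tilt import *
st()
f=eyes.grab_frame("side"); P=cloud(f);m=(P[...,2]>.2)&(P[...,2]<.222)&(abs(P[...,0]-.545)<.06)&(P[...,1]>.22)&(P[...,1]<.36)
c=np.median(P[m],0);print("top",m.sum(),c); faces(f,c[:2]-[0,.012],.06,.195); save(f,"chk%d.png"%int(arm.state()["time_s"]*10))
E
python3 chk.py
```

```text
t 20.75 tcp [0.5553 0.1495 0.0374] F [-0.2 -2.5  0.3] M [-0.825 -0.021  0.   ] w -0.0
q [ 0.422  0.521 -0.622  1.806 -0.183  0.882  0.058]
[[-0.031, -0.065, 0.997], [0.421, 0.904, 0.073], [-0.906, 0.422, -0.001]]
top 332 [0.54306231 0.27387107 0.21044885]
-d 156 tilt deg (outward top +: a grows with z) 0.2 yaw -5.33 a -0.037 rms 0.0025 z 0.06 0.195
-w 396 tilt deg (outward top +: a grows with z) 0.03 yaw 0.76 a -0.0238 rms 0.0017 z 0.061 0.194
```

Emit:
arm_command:
  targets:
    - [[0.0021,0.0045,0,0,0,0,1],[0.0042,0.0091,0,0,0,0,1],[0.0068,0.0145,0,0,0,0,1],[0.0093,0.0199,0,0,0,0,1],[0.0119,0.0254,0,0,0,0,1],[0.0144,0.0308,0,0,0,0,1],[0.017,0.0362,0,0,0,0,1],[0.0195,0.0417,0,0,0,0,1],[0.022,0.0471,0,0,0,0,1],[0.0246,0.0525,0,0,0,0,1],[0.0267,0.0571,0,0,0,0,1],[0.0288,0.0616,0,0,0,0,1]]

```text
time_s: 21.8
tcp_pos: [0.5501, 0.218, 0.0374]
eef_rot: [0.128, 0.696, 0.178, 0.684]
force: [0.1, -1.8, -0.3]
width: 0.0002
```

```bash
python3 chk.py
```

```text
t 21.8 tcp [0.5501 0.218  0.0374] F [ 0.1 -1.8 -0.3] M [-0.823 -0.025  0.023] w 0.0002
q [ 0.311  0.524 -0.635  1.806 -0.174  0.83  -0.058]
[[-0.032, -0.066, 0.997], [0.422, 0.904, 0.073], [-0.906, 0.423, -0.001]]
top 279 [0.53551158 0.33753891 0.21062968]
-d 253 tilt deg (outward top +: a grows with z) -0.29 yaw -15.87 a -0.0408 rms 0.0051 z 0.061 0.195
-w 356 tilt deg (outward top +: a grows with z) -0.03 yaw 0.98 a -0.0211 rms 0.0015 z 0.06 0.195
```

Emit:
arm_command:
  targets:
    - [[0.0021,0.0045,0,0,0,0,1],[0.0042,0.0091,0,0,0,0,1],[0.0068,0.0145,0,0,0,0,1],[0.0093,0.0199,0,0,0,0,1],[0.0119,0.0254,0,0,0,0,1],[0.0144,0.0308,0,0,0,0,1],[0.017,0.0362,0,0,0,0,1],[0.0195,0.0417,0,0,0,0,1],[0.022,0.0471,0,0,0,0,1],[0.0246,0.0525,0,0,0,0,1],[0.0267,0.0571,0,0,0,0,1],[0.0288,0.0616,0,0,0,0,1]]

```text
time_s: 22.85
tcp_pos: [0.5452, 0.2858, 0.0374]
eef_rot: [0.128, 0.696, 0.178, 0.684]
force: [0.0, -1.8, 0.1]
width: -0.0001
```

Emit:
arm_command:
  targets:
    - [[0.0013,0.0027,0,0,0,0,1],[0.0025,0.0054,0,0,0,0,1],[0.0038,0.0082,0,0,0,0,1],[0.0051,0.0109,0,0,0,0,1],[0.0064,0.0136,0,0,0,0,1],[0.0076,0.0163,0,0,0,0,1],[0.0089,0.019,0,0,0,0,1],[0.0102,0.0217,0,0,0,0,1],[0.0114,0.0244,0,0,0,0,1],[0.0127,0.0272,0,0,0,0,1]]

```text
time_s: 23.68
tcp_pos: [0.543, 0.3153, 0.0373]
eef_rot: [0.128, 0.696, 0.178, 0.684]
force: [-0.2, -2.1, 0.3]
width: -0.0
```

Nearly home. I'll creep in and watch the force for the stop.

Emit:
arm_command:
  targets:
    - [[0.0008,0.0018,0,0,0,0,1],[0.0017,0.0036,0,0,0,0,1],[0.0025,0.0054,0,0,0,0,1],[0.0034,0.0072,0,0,0,0,1],[0.0042,0.0091,0,0,0,0,1],[0.0047,0.01,0,0,0,0,1]]

```text
time_s: 24.18
tcp_pos: [0.5422, 0.3265, 0.0374]
eef_rot: [0.128, 0.696, 0.178, 0.684]
force: [-0.5, -1.2, -0.4]
width: 0.0
```

Emit:
arm_command:
  targets:
    - [[0.0008,0.0018,0,0,0,0,1],[0.0013,0.0027,0,0,0,0,1],[0.0017,0.0036,0,0,0,0,1],[0.0017,0.0036,0,0,0,0,1]]

```text
time_s: 24.52
tcp_pos: [0.542, 0.33, 0.0373]
eef_rot: [0.128, 0.696, 0.178, 0.684]
force: [-0.4, -2.4, -0.2]
width: -0.0002
```

Emit:
arm_command:
  targets:
    - [[0.0008,0.0018,0,0,0,0,1],[0.0013,0.0027,0,0,0,0,1],[0.0017,0.0036,0,0,0,0,1],[0.0017,0.0036,0,0,0,0,1]]

```text
time_s: 24.85
tcp_pos: [0.5425, 0.3307, 0.0363]
eef_rot: [0.127, 0.696, 0.176, 0.684]
force: [-1.5, -14.1, 1.9]
width: 0.0001
```

Emit:
arm_command:
  targets:
    - [[0.0008,0.0018,0,0,0,0,1],[0.0013,0.0027,0,0,0,0,1],[0.0017,0.0036,0,0,0,0,1],[0.0017,0.0036,0,0,0,0,1]]

```text
time_s: 25.18
tcp_pos: [0.5431, 0.3314, 0.0353]
eef_rot: [0.127, 0.696, 0.174, 0.685]
force: [-1.5, -24.6, 2.7]
width: -0.0002
```

Emit:
arm_command:
  targets:
    - [[-0.0042,-0.009,0,0,0,0,1],[-0.0085,-0.018,0,0,0,0,1],[-0.017,-0.036,0,0,0,0,1],[-0.0254,-0.0543,0,0,0,0,1],[-0.034,-0.0725,0,0,0,0,1],[-0.045,-0.096,0,0,0,0,1],[-0.072,-0.083,0,0,0,0,1],[-0.1,-0.07,0,0,0,0,1],[-0.13,-0.057,0,0,0,0,1],[-0.13,-0.057,0,0,0,0,1]]

```text
time_s: 26.02
tcp_pos: [0.5524, 0.2332, 0.1379]
eef_rot: [0.128, 0.692, 0.18, 0.687]
force: [1.4, 0.6, 0.0]
width: -0.0003
```

```bash
python3 - <<'E'
from tilt import *
st()
f=eyes.grab_frame("side"); cv2.imwrite("pics/end.png",cv2.resize(f["color"][150:350,50:450,::-1],(800,400)))
P=cloud(f); m=(P[...,2]>.06)&(P[...,2]<.2)&(P[...,0]>.49)&(P[...,0]<.58)&(P[...,1]>.4)&(P[...,1]<.52)
Q=P[m];print(len(Q)); 
for z in (.07,.1,.13,.16,.19):
    k=abs(Q[:,2]-z)<.012
    if k.sum(): print(z,k.sum(),Q[k].min(0).round(3),Q[k].max(0).round(3))
t=eyes.grab_frame("top"); P=cloud(t).reshape(-1,3)
h=P[(P[:,2]>.05)&(P[:,2]<.075)&(P[:,1]>.32)&(P[:,1]<.345)&(P[:,0]>.47)&(P[:,0]<.61)];print("bar",len(h),np.median(h,0))
d0=dict(np.load("top0.npz"));P0=cloud(d0).reshape(-1,3)
for n,b in dict(scr=(.3,.45,-.31,-.11,.01,.035),cut=(.57,.74,-.51,-.34,.03,.052),shk=(.73,.83,-.17,-.075,.08,.12),stamp=(.745,.82,-.08,0,.03,.08)).items():
    for X in(P0,P):
        q=X[(X[:,0]>b[0])&(X[:,0]<b[1])&(X[:,1]>b[2])&(X[:,1]<b[3])&(X[:,2]>b[4])&(X[:,2]<b[5])]; print(n,q.mean(0).round(3),len(q))
E
```

```text
t 26.02 tcp [0.5524 0.2332 0.1379] F [1.4 0.6 0. ] M [-0.403 -0.102 -0.051] w -0.0003
q [ 0.322  0.392 -0.672  1.735 -0.221  0.995 -0.113]
[[-0.023, -0.07, 0.997], [0.424, 0.903, 0.073], [-0.905, 0.424, 0.009]]
180
0.07 56 [0.501 0.426 0.06 ] [0.558 0.483 0.081]
0.1 51 [0.5   0.426 0.089] [0.529 0.48  0.112]
0.13 25 [0.501 0.459 0.119] [0.509 0.479 0.132]
0.16 5 [0.507 0.426 0.155] [0.511 0.428 0.169]
0.19 18 [0.504 0.426 0.179] [0.51  0.434 0.2  ]
bar 142 [0.53617938 0.33710723 0.06378571]
scr [ 0.371 -0.201  0.015] 1450
scr [ 0.376 -0.219  0.015] 1079
cut [ 0.651 -0.42   0.045] 1435
cut [ 0.65  -0.419  0.045] 1438
shk [ 0.765 -0.12   0.097] 370
shk [ 0.765 -0.12   0.097] 370
stamp [ 0.796 -0.035  0.06 ] 247
stamp [ 0.796 -0.035  0.06 ] 240
```

View pics/end.png

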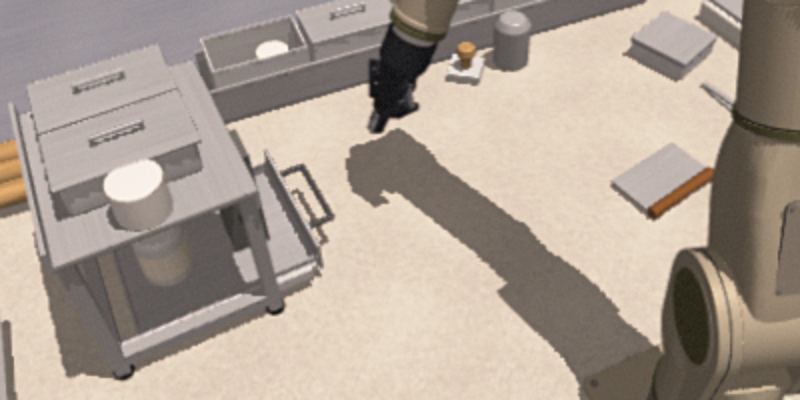

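The last crop shows the tray home with the case (dark, at 248,225) standing upright behind the leg. The tin (165,255) is standing and the gripper is clear.

```bash
python3 -c "
from h import *
print(ticket.close_job())"
```

```text
the job is handed in; nothing more can be done
None
```

The case is standing upright on its heavy end on the tray, and the tray is pushed fully home. I handed the job in at about 26 s of the 72 s allowed.

- **Finding the heavy end:** I gripped the case at its middle and lifted it. The moment put the balance point about 41 mm toward the -y end, so that end is the heavy one. I laid the case back where it was.
- **Standing it:** I drew the tray out by its handle, regripped the case near its light end, turned it upright in the air and set it down heavy end first. After release it stood by itself within about 0.1° of vertical, with its top at 210 mm.
- **Pushing home:** I pushed the bar with shut fingers until the tray met its stop, where the force rose to 25 N without further travel.

**Last checks:**
- The case still stands behind the front leg, seen only in part; its visible face is upright from 0.07 to 0.19 m.
- The tin stands, and the gripper touches nothing.
- The cutter tin, shaker and stamp are within 1 mm of where they began.
- The scraper's average position in the top view disagreed with the start by about 18 mm. Fewer of its points showed there, which I put down to the arm hiding part of it. It looks unmoved in the side view.
- I did not measure the scissors. They were only seen lying in place in the pictures, partly hidden by the arm in the last one.

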